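Set up the topping line and call the oven

ROBOT

A 7-joint arm with a two-finger parallel gripper is mounted at the origin on the work surface. World frame = base frame: x ahead of the robot, y to its left, z up, the work surface at z = 0. Lengths are in mm, angles in rad, forces in N, time in s.
With the tool pointing down it reaches from about 350 to 900 mm from the base axis. Payload 8.1 kg.
Tool frame: the origin (TCP) lies at the very end of the fingers, on their centre line; the grasp point (between the pads) lies behind it (robot.pinch_z is the z of the grasp point in the tool frame, in mm); z points along the fingers, y is the line along which they close (so a half turn about z gives the same grasp; the last joint's range is limited). The gripper opens to 92 mm and grips with 3 to 60 N. Pads are 19 mm wide; open, the fingers measure 130 mm over their backs; the gripper's body (75 mm by 190 mm) begins 47 mm behind the grasp point.
Start: joints at [1.033, 0.434, 0.025, 1.573, -0.012, 1.134, -0.075], TCP at [263.247, -566.871, 226.742] pointing down, gripper open.
Joint ranges: [-2.62, 2.62], [-0.44, 2.09], [-1.27, 1.32], [0.08, 2.57], [-1.32, 4.46], [0.12, 2], [-2.74, 2.74]. Speed limits (rad/s): [2.22, 2.22, 3.01, 3.01, 3.14, 3.14, 3.14].

INTERFACE

Orientations are given as a unit quaternion [w, x, y, z].
In Python, from rig import robot gives the robot as it stands.
- The arm moves only by the tool servo_tool, never from a script. Its argument "series" is a list of rows, each a list of 4 numbers: the shift along the tool's x, y, z in m, then the turn about the tool's z in rad. In form: [[dx, dy, dz, roll], ...]. A call has 1 to 10 rows; each row is the pose to reach, as a shift and turn from the pose commanded when the call began, along the tool's axes at that moment; what a row does not reach only later rows make up. A row lasts 1/8 s, in which the tool goes at most 62.5 mm and 10.7 degrees, less where a joint would pass 70% of its speed; a pose out of reach is approached as far as the arm can. A call with a gripper value outside its range is refused whole. "jaw" is the opening, from -1 (shut) to 1 (fully open), so that 0 is half open, set as the call begins (left out, the last holds). The fingers move at their own pace and stop on an object; the grip force is fixed at half the most. Time passes only in rows, so rows that repeat a pose let the fingers close. It gives the time, the measured TCP pose, the force, the opening and the grip force at its end, in the units of the state.
- robot.get_obs(): the state, without advancing time (a new reading comes with each control period).
- robot.capture(name): name is "scene" or "top"; returns a dict with "frame" (420x560x3 uint8, blue, green, red), "fx", "fy", "cx", "cy" (pixels), "origin" and "rotation" of the camera in the world. Camera axes: x right, y down, z forward; pixel columns grow to the right and rows downward; lengths in mm; the calibration is good to about 2 mm. A picture is of the moment at which its call begins. There is no depth.
- robot.finish_job(): hands the job in; it is judged then, once.
The state is a dict: "time": time; "q": joint angles; "joint_velocities": joint speeds; "joint_efforts": joint torques, N m; "position": TCP position; "tool_rot": TCP orientation; "wrist_force": force on the tool from outside, world axes, zero at the start; "moment": the same for the moment, N m; "opening": finger opening in mm; "grasp_force": force on a finger pad.
Only numpy, scipy, OpenCV 4.12 (cv2) and the standard library are available. Lean on these libraries where they do the work, as an engineer would, in place of code of your own. Each camera call takes 0.05 s, during which the arm holds its last target. There are 200 camera calls.

TASK

Set up the topping line on the pizza bench: stand the red can midway between the two white tubs and centred in the gap without touching either, stand the wooden pepper mill beside the lidded tub on its orange-sticker side, centred on that side with about a 3 cm gap, and stand the metal shaker beside the jug exactly opposite its handle, also with about a 3 cm gap. When all three stand upright and released in their places, press the yellow call paddle all the way down and let it spring back up. Do not shift or knock over anything else, and never tip the can, mill or shaker over.

Things in the scene. Friction and masses are not known exactly. Their poses are not given: they have to be found in the camera images.
- red_can: red food can with bare metal rims, upright cylinder 66 mm diameter, 110 mm tall; origin at the centre of its underside, z up. To be placed.
- shaker: bare-metal herb shaker with a darker domed top with small holes, upright cylinder 58 mm diameter to 88 mm height, dome to 110 mm; origin at the centre of its underside, z up. To be placed.
- mill: dark wooden pepper mill with a small steel knob on top: body 52 mm diameter up to 50 mm height, waist 38 mm diameter, head 48 mm diameter from 86 to 112 mm height, steel knob to 125 mm; origin at the centre of its underside, z up. To be placed.
- lidded_tub: square white tub closed by a cream-white lid, 120 x 120 mm, 90 mm tall, with one orange sticker running from the lid's edge down one side; origin at the centre of its underside; the sticker is on its +y side, the other tub stands off its -y side. Reference, stays put.
- open_tub: open square white tub full of red cherry tomatoes, 120 x 120 mm, 90 mm tall; origin at the centre of its underside; its +y side faces the lidded tub across a gap of 112 to 128 mm. Reference, stays put.
- jug: round bare-metal jug, 110 mm diameter, 125 mm tall, with one black handle on its +y side that sticks out to 106 mm from the jug's axis; origin at the centre of its underside. Reference, stays put.
- paddle (a joint): angle of the call paddle about its hinge, rad: 0 released (springs back up by itself), 0.24 fully down on its stop; about 4 N at the press point starts it and 9 N brings it to the stop
- paddle_press (a point): point to press: on top of the call paddle, 80 mm from its hinge. The paddle is a yellow plate 104 x 80 mm with black ribs, hinged at its far (local +x) end on a black base 120 x 95 x 16 mm fixed to the table; released it slopes up towards the robot and this point is 46 mm above the table, fully down 27 mm. Axes: x from the press end towards the hinge along the base, z up.
- olive_jar: green glass jar with brass cap, 60 mm diameter, 95 mm tall, origin at the centre of its underside. Bystander.
- oil_bottle: amber bottle with black cap, 66 mm diameter, 200 mm tall, origin at the centre of its underside. Bystander.
- bowl: blue bowl with lemons, 100 mm diameter at the rim, 60 mm tall with the lemons, origin at the centre of its underside. Bystander.
- green_can: green food can, 66 mm diameter, 110 mm tall, origin at the centre of its underside. Bystander.
- spatula: spatula with black handle, 240 mm long, lying along its x, origin at the middle of its underside. Bystander.
- ramekin: small white ceramic dish, 76 mm diameter, 40 mm tall, origin at the centre of its underside. Bystander.
There are look-alikes about, which are no part of the job. Leave any blue look-alike of the mill alone.

How it is judged (in metres and radians):
On the way, in this order (a step that is already met when the one before it is completed fails the run):
1. red can between the tubs, mill at the sticker side, shaker opposite the jug's handle, all upright and released (x of red_can in the frame of lidded_tub between -0.025 and 0.025 m and x of red_can in the frame of open_tub between -0.025 and 0.025 m and y of red_can in the frame of lidded_tub below -0.105 m and y of red_can in the frame of open_tub above 0.105 m and x of mill in the frame of lidded_tub between -0.02 and 0.02 m and y of mill in the frame of lidded_tub between 0.101 and 0.131 m and x of shaker in the frame of jug between -0.02 and 0.02 m and y of shaker in the frame of jug between -0.129 and -0.099 m and height (world z) of each of red_can, shaker, mill below 0.006 m and angle between each of red_can, shaker, mill's own z axis and vertical below 0.1 rad and linear speed of each of red_can, shaker, mill below 0.02 m/s and contact force between the fingers and red_can below 0.2 N and contact force between the fingers and shaker below 0.2 N and contact force between the fingers and mill below 0.2 N), for 0.2 s.
2. call paddle pressed all the way down, the three things in their places (x of red_can in the frame of lidded_tub between -0.025 and 0.025 m and x of red_can in the frame of open_tub between -0.025 and 0.025 m and y of red_can in the frame of lidded_tub below -0.105 m and y of red_can in the frame of open_tub above 0.105 m and x of mill in the frame of lidded_tub between -0.02 and 0.02 m and y of mill in the frame of lidded_tub between 0.101 and 0.131 m and x of shaker in the frame of jug between -0.02 and 0.02 m and y of shaker in the frame of jug between -0.129 and -0.099 m and height (world z) of each of red_can, shaker, mill below 0.006 m and angle between each of red_can, shaker, mill's own z axis and vertical below 0.1 rad and linear speed of each of red_can, shaker, mill below 0.02 m/s and value of joint paddle above 0.215 rad), for 0.05 s.
At the end, for the whole second after the job is handed in: Can between the tubs, at least 12 mm clear of each, within 25 mm of their middle lines. Mill off the sticker side, shaker off the jug opposite its handle: gaps 15 to 45 mm, within 20 mm of the middle line. All upright on the table, at rest. Paddle pressed after that, now up (under 0.05 rad) (x of red_can in the frame of lidded_tub between -0.025 and 0.025 m and x of red_can in the frame of open_tub between -0.025 and 0.025 m and y of red_can in the frame of lidded_tub below -0.105 m and y of red_can in the frame of open_tub above 0.105 m and x of mill in the frame of lidded_tub between -0.02 and 0.02 m and y of mill in the frame of lidded_tub between 0.101 and 0.131 m and x of shaker in the frame of jug between -0.02 and 0.02 m and y of shaker in the frame of jug between -0.129 and -0.099 m and height (world z) of each of red_can, shaker, mill below 0.006 m and angle between each of red_can, shaker, mill's own z axis and vertical below 0.1 rad and linear speed of each of red_can, shaker, mill below 0.02 m/s and value of joint paddle below 0.05 rad); the robot touches nothing.
It fails at once if a tub, the jug or a bystander is shifted by more than 15 mm or tipped (distance of any of lidded_tub, open_tub, jug, olive_jar, oil_bottle, bowl, green_can, spatula, ramekin from where it was at the start of the episode above 0.015 m or angle between any of lidded_tub, open_tub, jug, olive_jar, oil_bottle, bowl, green_can, spatula, ramekin's own z axis and vertical above 0.3 rad).
It fails at once if the can, mill or shaker is tipped over (angle between any of red_can, shaker, mill's own z axis and vertical above 0.7 rad).
It also fails if it takes over 72 s, if anything falls off the work surface, if the arm or the gripper's body presses on something with over 40 N, if the wrist force passes 120 N, or if a joint passes its speed limit or range.

## Working session

There is one attempt and no reset: what is moved stays moved. The work goes in short steps, Python scripts to look and compute and a tool call to move; the robot and the scene stay as the last step left them, time stands still between calls to the robot, and variables do not carry over. Pictures are saved under pics/ and viewed, at most 10 in all, crops included, and the job is handed in when it is done.

Besides the shell and the picture viewer there is one more tool, called by a JSON object that holds its "name" and its "arguments". servo_tool: Moves the arm, as the interface text tells. Its arguments: {"type":"object","properties":{"series":{"type":"array"},"jaw":{"type":"number"}},"required":["series"]}

```bash
mkdir -p pics; ls
python3 - <<'E'
from rig import robot
import cv2,numpy as np,pickle
print(robot.pinch_z, robot.get_obs())
for n in("scene","top"):
    c=robot.capture(n); pickle.dump(c,open(n+".pkl","wb")); cv2.imwrite(f"pics/{n}0.png",cv2.resize(c["frame"],(800,600),interpolation=cv2.INTER_CUBIC))
    print(n,{k:(np.round(v,3).tolist() if k!="frame" else 0) for k,v in c.items()})
E
```

```text
pics
-18.8 {'time': 0.0, 'q': array([ 1.0333934 ,  0.43520923,  0.02494971,  1.57405258, -0.01159076,
        1.13401654, -0.07510421]), 'joint_velocities': array([-2.65286003e-05,  1.25423014e-03,  7.18195646e-05, -1.55570584e-03,
       -8.12285123e-04, -6.63482465e-04,  1.66987368e-03]), 'joint_efforts': array([ 7.08378211e-04, -6.67844439e+01,  9.85503606e-01, -3.14454317e+01,
       -6.04390120e-02,  4.30481869e-02,  1.52814414e-04]), 'position': array([ 263.0200722 , -566.41568719,  225.97047381]), 'tool_rot': array([-7.34368466e-04,  9.76466175e-01,  2.15669229e-01, -2.33095199e-04]), 'wrist_force': array([ 0.15744507,  0.17934274, -0.05697612]), 'moment': array([-0.00215455,  0.02766789,  0.01520892]), 'grasp_force': 0.0, 'opening': 91.80543523993342}
scene {'frame': 0, 'fx': 513.079, 'fy': 513.079, 'cx': 273.561, 'cy': 204.59, 'origin': [1294.468, 702.034, 1099.407], 'rotation': [-0.143, 0.374, 0.85, -0.342]}
top {'frame': 0, 'fx': 434.7, 'fy': 434.7, 'cx': 280.141, 'cy': 209.211, 'origin': [245.984, 6.494, 1521.713], 'rotation': [-0.08, 0.703, -0.703, 0.08]}
```

View pics/top0.png

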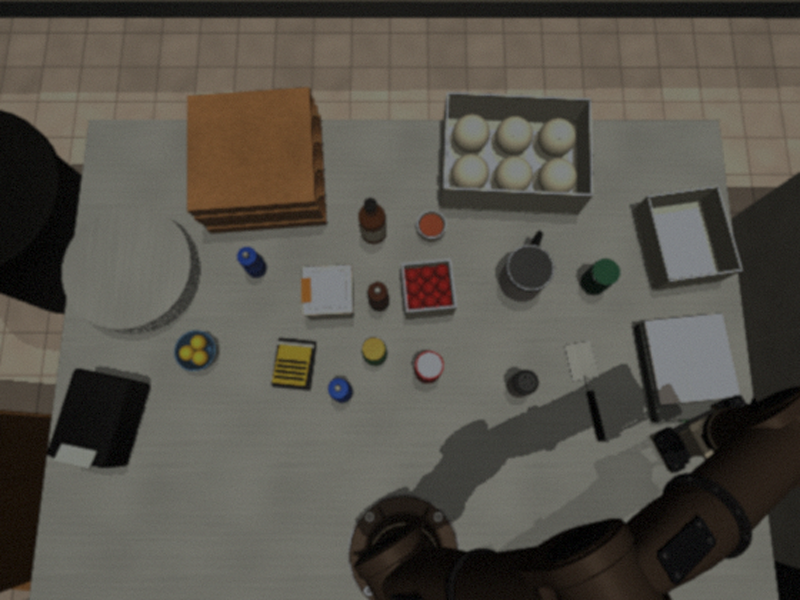

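View pics/scene0.png

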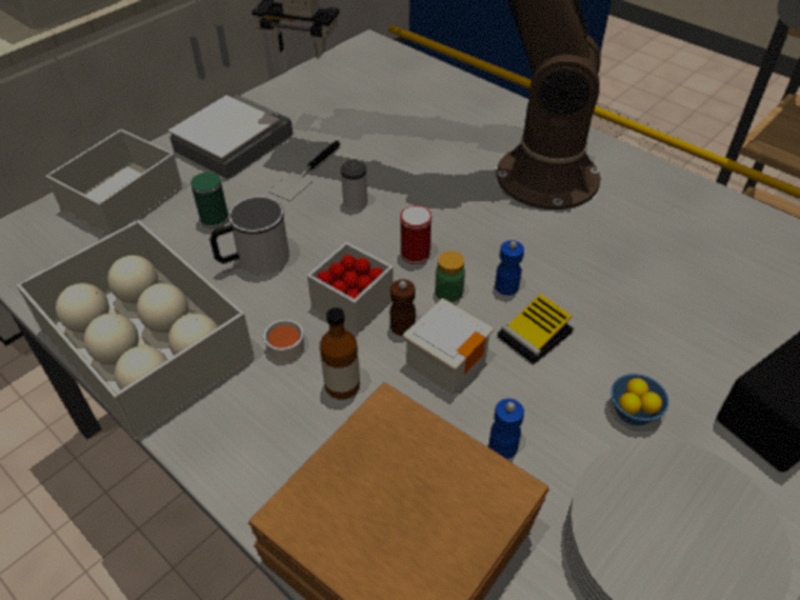

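The top view (800x600) shows the lidded tub near (328,290) with its sticker on the left, the open tub at (428,287), and the wooden mill at (378,294) in the gap between them. The red can is at (428,366), the shaker at (522,382), the jug at (527,270) with its handle up-right, and the paddle at (293,363). The scene view agrees. I'll enlarge the work area to get accurate pixel positions.

Run:
```python
import cv2,pickle,numpy as np
f=pickle.load(open("top.pkl","rb"))["frame"]
def crop(x0,y0,w,h,s,n):
    g=cv2.resize(f[y0:y0+h,x0:x0+w],None,fx=s,fy=s,interpolation=cv2.INTER_CUBIC)
    g=cv2.convertScaleAbs(g,alpha=1.5)
    for i in range(0,w,10):cv2.putText(g,str(x0+i) if i%20==0 else "",(i*s,9),0,.35,(255,0,255),1);cv2.line(g,(i*s,10),(i*s,14),(255,0,255),1)
    for i in range(0,h,10):cv2.putText(g,str(y0+i) if i%20==0 else "",(0,i*s+4),0,.35,(255,0,255),1);cv2.line(g,(24,i*s),(28,i*s),(255,0,255),1)
    cv2.imwrite(n,g)
crop(185,160,145,120,5,"pics/c1.png")
crop(285,155,145,125,5,"pics/c2.png")
```

```text
(no output)
```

View pics/c1.png

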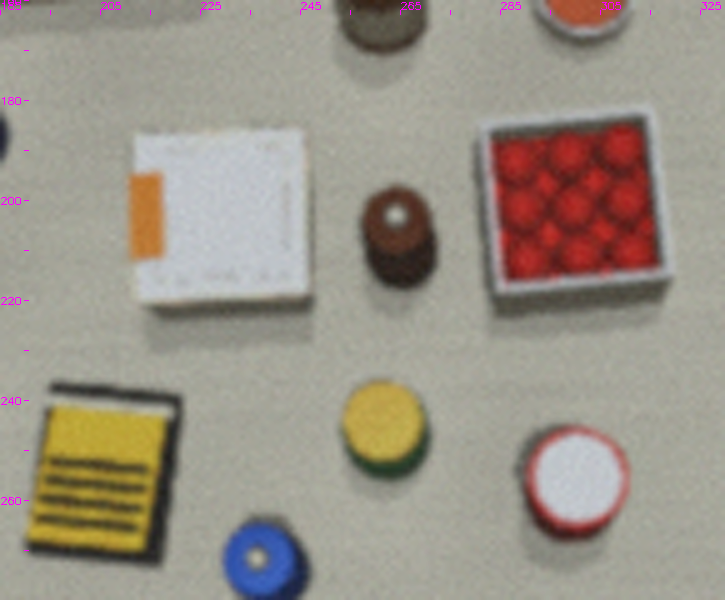

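View pics/c2.png

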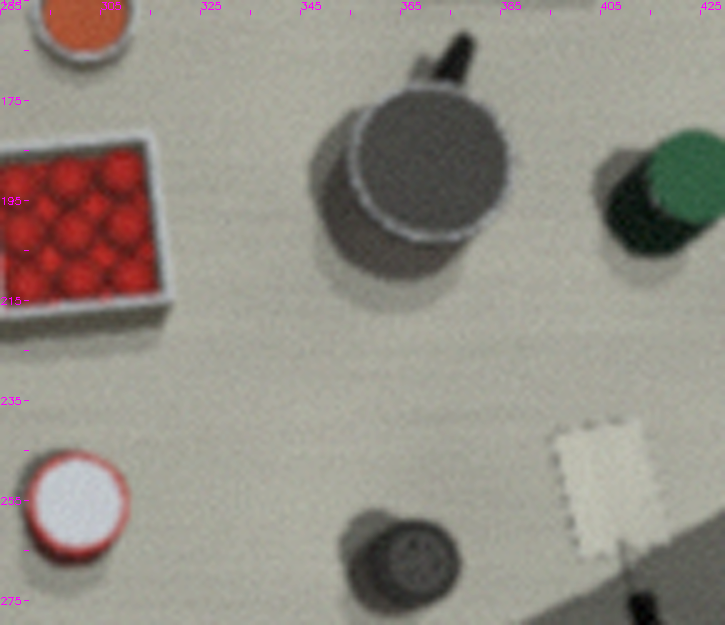

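The crops give usable rim and top pixels. In c1, the lidded tub's corners are (134,134), (304,130), (311,295) and (139,303), and the open tub's are (480,122), (650,107), (668,273) and (497,295). The mill head is at (397,221) and the can top at (577,478). In c2, the jug rim is centred at (432,162) with the handle end at (465,38), and the shaker is at (419,559).

```bash
cat > h.py <<'E'
import numpy as np,pickle
from scipy.spatial.transform import Rotation as R
def world(c,u,v,z):
    q=np.array(c["rotation"]); d=R.from_quat(np.r_[q[1:],q[0]]).apply([(u-c["cx"])/c["fx"],(v-c["cy"])/c["fy"],1])
    o=np.array(c["origin"]); return (o+d*(z-o[2])/d[2])[:2]
def pix(c,p):
    q=np.array(c["rotation"]); k=R.from_quat(np.r_[q[1:],q[0]]).inv().apply(np.array(p)-c["origin"])
    return k[:2]/k[2]*c["fx"]+[c["cx"],c["cy"]]
E
python3 - <<'E'
from h import *
c=pickle.load(open("top.pkl","rb"));s=pickle.load(open("scene.pkl","rb"))
A=lambda p,z:world(c,185+p[0]/5,160+p[1]/5,z)
B=lambda p,z:world(c,285+p[0]/5,155+p[1]/5,z)
np.set_printoptions(precision=1,suppress=True)
for n,k in (("lid",[(134,134),(304,130),(311,295),(139,303)]),("open",[(480,122),(650,107),(668,273),(497,295)])):
    P=np.array([A(p,90) for p in k]); y=P[0]+P[3]-P[1]-P[2]; x=P[0]+P[1]-P[2]-P[3]
    print(n,P.mean(0),"edges",np.linalg.norm(P-np.roll(P,1,0),axis=1),"yang",np.degrees(np.arctan2(y[1],y[0])),"xang",np.degrees(np.arctan2(x[1],x[0])))
print("mill",A((397,221),112),A((396,215),125)); print("can",A((577,478),110)); print("jar",A((383,421),95),"blue",A((258,560),125),"ram",A((585,0),40))
for z in(88,95,110):print("shaker",B((419,559),z))
j=B((432,162),125);print("jug",j,"green",B((695,175),110))
for z in (60,80,100,115):
    t=B((469,36),z);m=B((462,45),z);d=m-j;print(z,t,np.linalg.norm(t-j),"ang",np.degrees(np.arctan2(d[1],d[0])), pix(s,[*t,z])*10/7)
print("paddle base",A((52,382),16),A((182,396),16),A((160,566),16))
print("plate",A((51,405),27),A((168,415),27),A((148,555),52),A((28,545),52))
for n,p in dict(mill=[*A((397,221),112),112],can=[*A((577,478),110),110],jug=[*j,125],shaker=[*B((419,559),95),95]).items(): print(n,pix(s,p)*10/7)
E
```

```text
lid [597.8 177.3] edges [118.2 116.3 115.5 115.6] yang 92.07750780903241 xang 3.508291881839517
open [609.2 -61.4] edges [121.5 117.1 117.  116.3] yang 96.375737182551 xang 5.156666475355229
mill [588.1  57.8] [589.  58.]
can [416.6 -60.7]
jar [456.1  66.5] blue [362.3 144.2] ram [769.  -73.3]
shaker [ 382.4 -286. ]
shaker [ 381.8 -284.6]
shaker [ 380.4 -281.6]
jug [ 642.7 -299.2] green [ 638.  -479.3]
60 [ 753.8 -344. ] 119.77709655234047 ang -20.724101017451662 [204.1 251.3]
80 [ 746.9 -339.2] 111.55448824602472 ang -19.62201804503913 [206.3 243.6]
100 [ 739.9 -334.4] 103.36743368928042 ang -18.334307536881024 [208.6 235.7]
115 [ 734.7 -330.8] 97.25587784772907 ang -17.21754864868564 [210.3 229.7]
paddle base [495.2 302. ] [485.4 210.6] [367.3 222.2]
plate [477.3 299.9] [470.3 218.5] [371.7 225.3] [378.4 306.2]
mill [401.2 284.8]
can [414.6 213.7]
jug [254.8 210.8]
shaker [350.4 168. ]
```

```bash
cat >> h.py <<'E'
def go(x,y,z,psi):
    "rows: shift in tool axes (m) and roll to reach world x,y,z mm with tool x at yaw psi deg"
    from rig import robot
    o=robot.get_obs(); q=o["tool_rot"]; r=R.from_quat(np.r_[q[1:],q[0]])
    xa=r.as_matrix()[:,0]; cur=np.degrees(np.arctan2(xa[1],xa[0]))
    d=r.inv().apply(np.array([x,y,z])-o["position"])/1e3
    roll=-np.radians((psi-cur+90)%180-90)
    print("at",o["position"].round(1),"psi",cur.round(1),"->",d.round(4),"roll",round(roll,3),"q",o["q"].round(2),"t",o["time"])
E
python3 - <<'E'
from h import *
c=pickle.load(open("top.pkl","rb"))
W=lambda u,v,z:world(c,u*.7,v*.7,z).round()
print("bottle cap",W(371,204,200),"near base",W(373,241,0)); print("blue2",W(247,254,125),"boxes edge",W(326,222,0),W(212,229,0),"bowl",W(196,351,60))
go(588.5,58,230,90)
E
```

```text
bottle cap [771.  71.] near base [749.  75.]
blue2 [676. 365.] boxes edge [801. 197.] [782. 491.] bowl [456. 489.]
at [ 263.1 -566.4  226. ] psi 24.9 -> [ 0.5582 -0.4293 -0.0034] roll -1.136 q [ 1.03  0.44  0.02  1.57 -0.01  1.13 -0.08] t 0.1
```

{"name": "servo_tool", "arguments": {"series": [[0.05,-0.04,-0.003,-0.1],[0.1,-0.077,-0.003,-0.2],[0.15,-0.115,-0.003,-0.3],[0.2,-0.154,-0.003,-0.4],[0.25,-0.19,-0.003,-0.5],[0.3,-0.23,-0.003,-0.6],[0.35,-0.27,-0.003,-0.7],[0.4,-0.31,-0.003,-0.8],[0.48,-0.37,-0.003,-0.95],[0.558,-0.429,-0.003,-1.136]], "jaw": 1}}

```text
time: 1.35
position: [552.1, -10.8, 229.6]
tool_rot: [0.0, 0.705, 0.709, -0.0]
wrist_force: [1.8, -0.8, 0.1]
opening: 91.8
grasp_force: 0.0
```

```bash
python3 -c "
from h import *
go(588.5,58,80,90)"
```

```text
at [552.1 -10.8 229.6] psi 90.3 -> [0.0687 0.0368 0.1496] roll 0.005 q [ 0.27  0.36 -0.46  1.72  0.17  1.11 -0.24] t 1.35
```

{"name": "servo_tool", "arguments": {"series": [[0.03,0.018,0,0],[0.069,0.037,0,0],[0.069,0.037,0,0],[0.069,0.037,0,0]]}}

```text
time: 1.85
position: [588.2, 55.9, 229.2]
tool_rot: [-0.0, 0.707, 0.707, -0.001]
wrist_force: [-0.8, -0.8, 0.3]
opening: 91.5
grasp_force: 0.0
```

Run:
```python
from h import *
from rig import robot
import cv2
go(588.5,58,80,90)
c=robot.capture("scene"); pickle.dump(c,open("s1.pkl","wb"))
f=c["frame"][130:290,210:410]
cv2.imwrite("pics/s1.png",cv2.convertScaleAbs(cv2.resize(f,None,fx=3.5,fy=3.5,interpolation=2),alpha=1.5))
```

```text
at [588.2  55.9 229.2] psi 90.0 -> [0.0022 0.0005 0.1492] roll -0.0 q [ 0.14  0.42 -0.46  1.63  0.2   1.14 -0.37] t 1.85
```

View pics/s1.png

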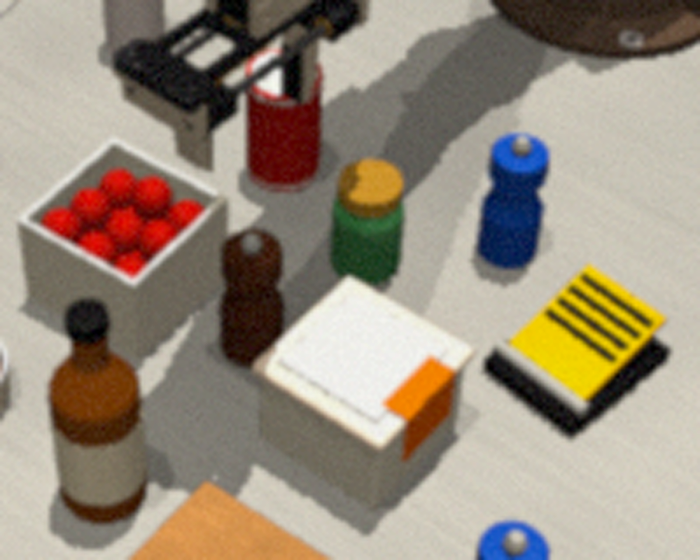

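Run:
```python
from h import *
c=pickle.load(open("top.pkl","rb"));s=pickle.load(open("scene.pkl","rb"));s1=pickle.load(open("s1.pkl","rb"))
A=lambda p,z:world(c,185+p[0]/5,160+p[1]/5,z)
for z in (90,105,115,125):print(z,A((396,215),z),world(s1,282,198.6,z),"sceneorig",world(s,402*.7,284*.7,z))
# tub corners check in scene crop (lidded): near right corner (473,352), left(258,365), front(380,445), back(350,278)
k=[A(p,90) for p in[(134,134),(304,130),(311,295),(139,303)]]
for p in k: print(p.round(),(pix(s1,[*p,90])-[210,130])*3.5)
print([np.round(world(s1,210+a/3.5,130+b/3.5,90)) for a,b in((380,445),(258,365),(350,278),(473,352))])
print("open",[np.round(world(s1,210+a/3.5,130+b/3.5,90)) for a,b in((135,280),(22,218),(112,142),(225,195))])
```

```text
90 [597.63277541  59.27268475] [568.1116651   43.85658947] sceneorig [569.78158887  43.15092009]
105 [593.94856586  58.71972905] [578.9054754   53.63725054] sceneorig [580.55058374  52.94206756]
115 [591.49242616  58.35109191] [586.10134893  60.15769125] sceneorig [587.72991365  59.46949921]
125 [589.03628646  57.98245477] [593.29722246  66.67813197] sceneorig [594.90924356  65.99693085]
[655. 239.] [374.20034644 437.85187224]
[658. 123.] [249.85850233 356.0372292 ]
[542. 116.] [343.80482144 267.27393028]
[537. 231.] [467.60913474 339.26535094]
[array([657., 246.]), array([660., 133.]), array([548., 127.]), array([544., 242.])]
open [array([660.,   6.]), array([ 673., -108.]), array([ 562., -118.]), array([545.,  -6.])]
```

The scene view shows the open gripper hovering, with the mill standing free in the gap. The two cameras agree to within 4–8 mm, so I'll average them: mill about (591,61), lidded tub about (600,181), open tub about (610,-59).

{"name": "servo_tool", "arguments": {"series": [[0.005,0.002,0.02,0],[0.005,0.002,0.06,0],[0.005,0.002,0.1,0],[0.005,0.002,0.13,0],[0.005,0.002,0.149,0],[0.005,0.002,0.149,0],[0.005,0.002,0.149,0]]}}

```text
time: 2.78
position: [591.4, 61.4, 81.9]
tool_rot: [0.001, 0.707, 0.707, 0.001]
wrist_force: [-0.6, 0.0, 0.4]
opening: 91.8
grasp_force: 0.0
```

{"name": "servo_tool", "arguments": {"series": [[0,0,0,0],[0,0,0,0],[0,0,0,0],[0,0,0,0],[0,0,0,0],[0,0,0,0]], "jaw": -1}}

```text
time: 3.52
position: [590.6, 61.5, 80.7]
tool_rot: [0.0, 0.707, 0.707, 0.0]
wrist_force: [-0.1, -0.9, 0.1]
opening: 47.4
grasp_force: 30.0
```

{"name": "servo_tool", "arguments": {"series": [[0,0,-0.03,0],[0,0,-0.08,0],[0,0,-0.125,0],[0.03,0,-0.125,0],[0.08,0.001,-0.125,0],[0.13,0.002,-0.125,0],[0.18,0.003,-0.125,0],[0.22,0.003,-0.125,0],[0.235,0.003,-0.125,0],[0.235,0.003,-0.125,0]]}}

```text
time: 4.78
position: [593.0, 297.0, 205.1]
tool_rot: [-0.0, 0.707, 0.708, -0.001]
wrist_force: [-0.5, -0.1, -2.4]
opening: 47.7
grasp_force: 30.0
```

{"name": "servo_tool", "arguments": {"series": [[0,0,0.03,0],[0,0,0.07,0],[0,0,0.1,0],[0,0,0.115,0],[0,0,0.121,0],[0,0,0.124,0],[0,0,0.124,0],[0,0,0.124,0]]}}

```text
time: 5.78
position: [594.0, 296.8, 82.5]
tool_rot: [0.0, 0.707, 0.707, 0.001]
wrist_force: [-0.2, -0.5, -2.3]
opening: 47.4
grasp_force: 30.0
```

{"name": "servo_tool", "arguments": {"series": [[0,0,0.001,0],[0,0,0.002,0],[0,0,0.002,0]]}}

```text
time: 6.15
position: [593.8, 296.7, 80.7]
tool_rot: [0.0, 0.707, 0.707, 0.0]
wrist_force: [-1.6, -2.4, 6.4]
opening: 47.3
grasp_force: 30.0
```

{"name": "servo_tool", "arguments": {"series": [[0,0,0,0],[0,0,0,0],[0,0,0,0],[0,0,0,0],[0,0,-0.01,0],[0,0,-0.05,0],[0,0,-0.1,0],[0,0,-0.15,0],[0,0,-0.15,0],[0,0,-0.15,0]], "jaw": 1}}

```text
time: 7.4
position: [593.5, 296.3, 229.9]
tool_rot: [0.0, 0.707, 0.707, 0.0]
wrist_force: [0.7, 0.1, 0.2]
opening: 91.8
grasp_force: 0.0
```

Run:
```python
from h import *
from rig import robot
import cv2
c=robot.capture("top"); pickle.dump(c,open("t2.pkl","wb"))
go(418,-57,230,75)
```

```text
at [593.1 296.  229. ] psi 90.0 -> [-0.353  -0.1751 -0.0005] roll 0.262 q [-0.25  0.55 -0.48  1.43  0.26  1.23 -0.75] t 7.45
```

{"name": "servo_tool", "arguments": {"series": [[-0.04,-0.02,0,0],[-0.09,-0.045,0,0],[-0.14,-0.07,0,0],[-0.19,-0.095,0,0],[-0.24,-0.12,0,0],[-0.29,-0.145,0,0],[-0.33,-0.163,0,0],[-0.354,-0.175,0,0],[-0.354,-0.175,0,0],[-0.354,-0.175,0,0]]}}

```text
time: 8.7
position: [418.4, -56.9, 229.2]
tool_rot: [-0.0, 0.707, 0.707, -0.0]
wrist_force: [0.9, -0.1, 1.3]
opening: 91.7
grasp_force: 0.0
```

{"name": "servo_tool", "arguments": {"series": [[0,0,0.03,0],[0,0,0.08,0],[0,0,0.12,0],[0,0,0.15,0],[0,0,0.17,0],[0,0,0.172,0],[0,0,0.172,0]]}}

```text
time: 9.57
position: [419.0, -56.8, 58.0]
tool_rot: [-0.0, 0.707, 0.708, 0.0]
wrist_force: [0.2, 0.1, -0.5]
opening: 91.7
grasp_force: 0.0
```

{"name": "servo_tool", "arguments": {"series": [[0,0,0,0],[0,0,0,0],[0,0,0,0],[0,0,0,0],[0,0,0,0]], "jaw": -1}}

```text
time: 10.2
position: [418.4, -57.7, 58.0]
tool_rot: [0.0, 0.707, 0.707, -0.0]
wrist_force: [-2.2, -0.9, 6.5]
opening: 65.6
grasp_force: 30.0
```

{"name": "servo_tool", "arguments": {"series": [[0,0,-0.03,0],[0,0,-0.08,0],[0,0,-0.125,0],[0.02,0.03,-0.125,0],[0.05,0.08,-0.125,0],[0.085,0.13,-0.125,0],[0.11,0.17,-0.125,0],[0.12,0.187,-0.125,0],[0.12,0.187,-0.125,0],[0.12,0.187,-0.125,0]]}}

```text
time: 11.45
position: [604.3, 61.5, 181.9]
tool_rot: [-0.0, 0.707, 0.707, -0.001]
wrist_force: [-0.1, -0.1, -5.2]
opening: 65.9
grasp_force: 30.0
```

Run:
```python
from h import *
from rig import robot
import cv2
c=robot.capture("scene"); pickle.dump(c,open("s2.pkl","wb"))
f=c["frame"][110:290,200:420]
cv2.imwrite("pics/s2.png",cv2.convertScaleAbs(cv2.resize(f,None,fx=3.5,fy=3.5,interpolation=2),alpha=1.5))
```

```text
(no output)
```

View pics/s2.png

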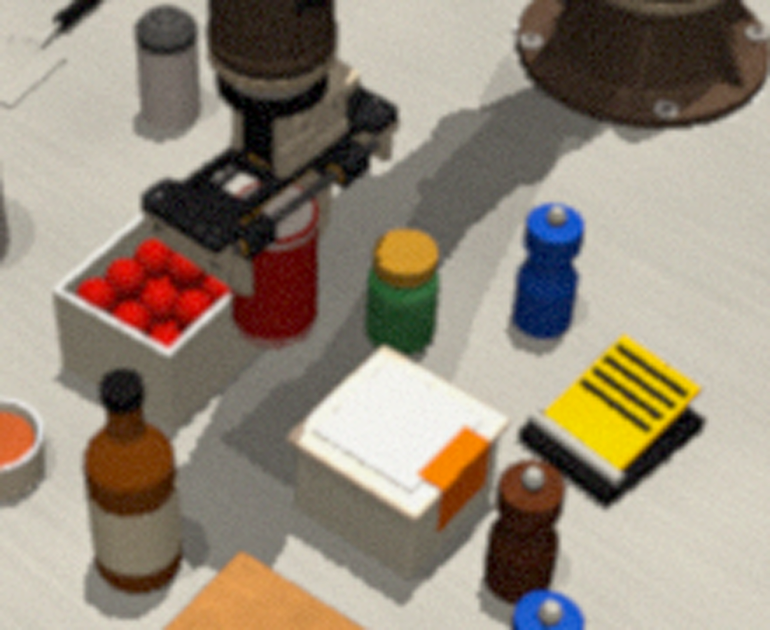

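The scene view shows the mill standing upright just off the sticker side, around (525,530). The can hangs above the gap, with its bottom at (275,335). Next I lower it.

{"name": "servo_tool", "arguments": {"series": [[0,0,0.03,0],[0,0,0.07,0],[0,0,0.1,0],[0,0,0.115,0],[0,0,0.121,0],[0,0,0.125,0],[0,0,0.125,0],[0,0,0.125,0]]}}

```text
time: 12.5
position: [606.0, 62.6, 58.5]
tool_rot: [0.0, 0.707, 0.707, 0.0]
wrist_force: [0.3, 0.4, -5.4]
opening: 65.4
grasp_force: 30.0
```

{"name": "servo_tool", "arguments": {"series": [[0,0,0,0],[0,0,0,0],[0,0,0,0],[0,0,0,0],[0,0,-0.01,0],[0,0,-0.05,0],[0,0,-0.1,0],[0,0,-0.15,0],[0,0,-0.17,0],[0,0,-0.17,0]], "jaw": 1}}

```text
time: 13.75
position: [606.5, 62.9, 230.1]
tool_rot: [0.001, 0.707, 0.707, 0.002]
wrist_force: [0.3, -0.4, -0.1]
opening: 92.0
grasp_force: 0.0
```

Run:
```python
from h import *
go(383.5,-284,230,53)
go(383.5,-284,230,90)
```

```text
at [606.5  62.9 230.1] psi 90.0 -> [-0.3469 -0.223  -0.001 ] roll 0.646 q [ 0.12  0.45 -0.45  1.58  0.21  1.16 -0.38] t 13.75
at [606.5  62.9 230.1] psi 90.0 -> [-0.3469 -0.223  -0.001 ] roll -0.0 q [ 0.12  0.45 -0.45  1.58  0.21  1.16 -0.38] t 13.75
```

Run:
```python
from h import *
s=pickle.load(open("s2.pkl","rb"));s0=pickle.load(open("scene.pkl","rb"))
for p in((383.5,-284,45),(383.5,-274,45),(393.5,-284,45)):print("shaker",(pix(s,p)-[199.6,109.6])*3.5)
for p in((644,-298,125),(644,-288,125),(654,-298,125)):print("jug rim 800:",(pix(s0,p)+.2)*10/7)
```

```text
shaker [161.72244285  72.28001112]
shaker [169.2768118   76.74697585]
shaker [154.17657317  77.24801483]
jug rim 800: [254.99131589 211.62068735]
jug rim 800: [258.14254883 213.7440674 ]
jug rim 800: [251.21851333 213.9774841 ]
```

{"name": "servo_tool", "arguments": {"series": [[-0.035,-0.023,0,-0.13],[-0.07,-0.046,0,-0.26],[-0.11,-0.072,0,-0.39],[-0.15,-0.098,0,-0.53],[-0.19,-0.124,0,-0.67],[-0.23,-0.15,0,-0.81],[-0.27,-0.176,0,-0.95],[-0.31,-0.202,0,-1.1],[-0.343,-0.2235,0,-1.24],[-0.343,-0.2235,0,-1.24]]}}

```text
time: 15.0
position: [379.2, -283.1, 226.4]
tool_rot: [-0.001, 0.167, 0.986, 0.0]
wrist_force: [-0.0, 1.8, -0.5]
opening: 92.2
grasp_force: 0.0
```

{"name": "servo_tool", "arguments": {"series": [[0,0,0,0],[0,0,0,0]]}}

```text
time: 15.25
position: [382.7, -279.2, 227.5]
tool_rot: [-0.0, 0.164, 0.986, 0.0]
wrist_force: [0.1, 0.3, -0.5]
opening: 91.7
grasp_force: 0.0
```

Run:
```python
from h import *
go(383,-280,53,161)
```

```text
at [ 382.7 -279.2  227.5] psi 161.1 -> [-0.0006 -0.0007  0.1745] roll 0.002 q [ 1.02  0.25 -0.6   1.89  0.16  1.05  1.59] t 15.25
```

{"name": "servo_tool", "arguments": {"series": [[0,0,0.03,0],[0,0,0.08,0],[0,0,0.12,0],[0,0,0.15,0],[0,0,0.17,0],[0,0,0.175,0],[0,0,0.175,0]]}}

```text
time: 16.12
position: [382.6, -280.0, 53.0]
tool_rot: [0.0, 0.164, 0.986, 0.0]
wrist_force: [0.5, 0.6, -0.3]
opening: 91.7
grasp_force: 0.0
```

{"name": "servo_tool", "arguments": {"series": [[0,0,0,0],[0,0,0,0],[0,0,0,0],[0,0,0,0],[0,0,0,0],[0,0,0,0]], "jaw": -1}}

```text
time: 16.88
position: [382.3, -280.4, 52.9]
tool_rot: [0.0, 0.165, 0.986, -0.0]
wrist_force: [-0.1, 1.7, 4.5]
opening: 57.6
grasp_force: 30.0
```

Run:
```python
from h import *
go(536.5,-256.5,180,161)
```

```text
at [ 382.3 -280.4   52.9] psi 161.0 -> [-0.1382  0.0727 -0.127 ] roll 0.001 q [ 0.91  0.48 -0.5   2.09  0.38  0.66  1.39] t 16.875
```

{"name": "servo_tool", "arguments": {"series": [[0,0,-0.03,0],[0,0,-0.08,0],[0,0,-0.125,0],[-0.03,0.016,-0.127,0],[-0.07,0.037,-0.127,0],[-0.11,0.058,-0.127,0],[-0.137,0.072,-0.127,0],[-0.137,0.072,-0.127,0],[-0.137,0.072,-0.127,0]]}}

```text
time: 18.0
position: [533.7, -257.1, 178.8]
tool_rot: [-0.001, 0.165, 0.986, -0.0]
wrist_force: [-0.7, -0.4, -4.1]
opening: 57.5
grasp_force: 30.0
```

Run:
```python
from h import *
go(536,-257,53.3,161)
```

```text
at [ 533.7 -257.1  178.8] psi 161.0 -> [-0.0024  0.0009  0.1255] roll 0.001 q [ 0.76  0.49 -0.58  1.68  0.3   1.06  1.33] t 18.0
```

{"name": "servo_tool", "arguments": {"series": [[0,0,0.03,0],[0,0,0.07,0],[0,0,0.1,0],[0,0,0.115,0],[0,0,0.122,0],[0,0,0.126,0],[0,0,0.126,0],[0,0,0.126,0]]}}

```text
time: 19.0
position: [535.5, -257.1, 54.5]
tool_rot: [0.001, 0.165, 0.986, -0.0]
wrist_force: [0.0, 0.9, -2.7]
opening: 57.2
grasp_force: 30.0
```

{"name": "servo_tool", "arguments": {"series": [[0,0,0,0],[0,0,0,0],[0,0,0,0],[0,0,0,0],[0,0,-0.01,0],[0,0,-0.05,0],[0,0,-0.1,0],[0,0,-0.15,0],[0,0,-0.17,0],[0,0,-0.17,0]], "jaw": 1}}

```text
time: 20.25
position: [536.0, -257.1, 226.1]
tool_rot: [0.002, 0.165, 0.986, -0.001]
wrist_force: [-1.0, -0.1, -0.4]
opening: 92.0
grasp_force: 0.0
```

Run:
```python
from h import *
go(400,-200,350,90)
```

```text
at [ 536.  -257.1  226.1] psi 161.0 -> [ 0.1467  0.0097 -0.1245] roll 1.24 q [ 0.77  0.45 -0.59  1.62  0.27  1.15  1.35] t 20.25
```

{"name": "servo_tool", "arguments": {"series": [[0.02,-0.04,0,0],[0.04,-0.085,0,0],[0.065,-0.135,0,0.1],[0.09,-0.185,0,0.25],[0.11,-0.235,0,0.4],[0.13,-0.28,0,0.55],[0.144,-0.306,0,0.7],[0.144,-0.306,0,0.85],[0.144,-0.306,0,0.9],[0.144,-0.306,0,0.9]]}}

```text
time: 21.5
position: [299.0, -499.0, 222.6]
tool_rot: [-0.001, 0.577, 0.817, 0.0]
wrist_force: [-0.3, 0.1, -0.7]
opening: 91.8
grasp_force: 0.0
```

Run:
```python
from h import *
from rig import robot
import cv2
c=robot.capture("top"); pickle.dump(c,open("t3.pkl","wb"))
c["frame"]
f=c["frame"][150:290,170:400]
cv2.imwrite("pics/t3.png",cv2.convertScaleAbs(cv2.resize(f,None,fx=3.4,fy=3.4,interpolation=2),alpha=1.6))
```

```text
(no output)
```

View pics/t3.png

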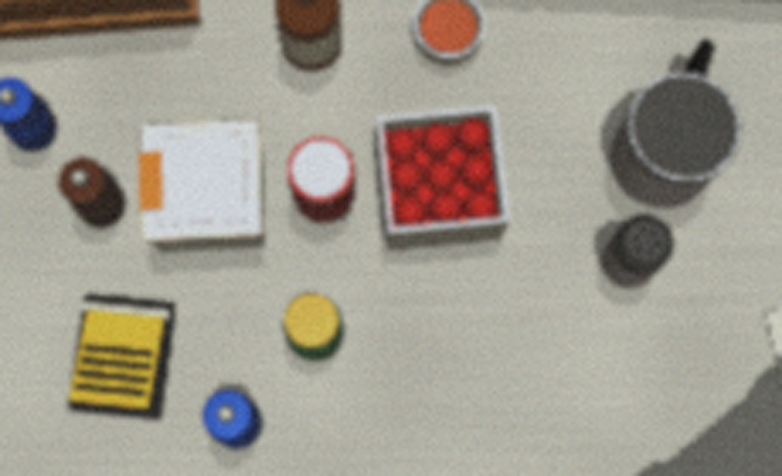

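The top view shows all three upright: the mill at (82,181), the can at (321,168) in the gap, and the shaker at (641,240) below-left of the jug at (684,128). Next I measure the placements.

Run:
```python
from h import *
c=pickle.load(open("t3.pkl","rb"))
A=lambda p,z:world(c,170+(p[0]+.5)/3.4-.5,150+(p[1]+.5)/3.4-.5,z)
def fr(k):
    P=np.array([A(p,90) for p in k]); y=P[0]+P[3]-P[1]-P[2]; x=P[0]+P[1]-P[2]-P[3]
    a=(np.arctan2(y[1],y[0])-np.pi/2+np.arctan2(x[1],x[0]))/2; return P.mean(0),a
def rel(o,a,p): d=p-o;return np.round([d[0]*np.cos(a)+d[1]*np.sin(a),-d[0]*np.sin(a)+d[1]*np.cos(a)],1)
L=fr([(143,124),(258,122),(263,235),(147,242)]);O=fr([(376,117),(494,107),(506,218),(388,234)])
can=A((321,168),110);mill=A((82,181),112);sh=A((641,240),95);j=A((684,128),125)
print(L,O,"can",can,"mill",mill,"sh",sh,"jug",j)
print("can L",rel(*L,can),"can O",rel(*O,can),"mill L",rel(*L,mill))
for a in(-17,-19.3,-22):print("sh",rel(j,np.radians(a-90),sh))
# paddle: press point from plate
B=lambda p,z:world(c,185+(p[0]+.5)/5-.5,160+(p[1]+.5)/5-.5,z)
e=(B((148,555),52)+B((28,545),52))/2;h=(B((51,405),27)+B((168,415),27))/2;b=[B(p,16) for p in((52,382),(182,396),(160,566))]
d=h-e;print("plate len",np.linalg.norm(d),"press",e+24*d/np.linalg.norm(d),"dir",np.degrees(np.arctan2(d[1],d[0])),"base ctr",(b[0]+b[2])/2)
p=e+24*d/np.linalg.norm(d); go(p[0],p[1],230,90)
```

```text
(array([598.79964003, 177.70532187]), np.float64(0.05218637346535814)) (array([610.9624328 , -60.07533794]), np.float64(0.10254199094975298)) can [606.31698632  59.12170456] mill [592.55876969 293.6120075 ] sh [ 537.07211669 -256.13568891] jug [ 643.10851157 -297.33317571]
can L [   1.3 -118.8] can O [  7.6 119. ] mill L [ -0.2 116.1]
sh [  -8.4 -113.4]
sh [  -3.8 -113.7]
sh [   1.5 -113.7]
plate len 99.01307849811239 press [400.34589435 265.58034551] dir -3.8103852868820236 base ctr [432.66340244 263.54430654]
at [ 299.1 -499.1  222.8] psi 109.6 -> [ 0.6866  0.3514 -0.0063] roll 0.341 q [ 1.17  0.39 -0.32  1.66  0.14  1.11  1.15] t 21.55
```

{"name": "servo_tool", "arguments": {"series": [[0.03,0.026,0,0.03],[0.07,0.06,0,0.07],[0.11,0.094,0,0.11],[0.15,0.128,0,0.15],[0.19,0.162,0,0.19],[0.23,0.196,0,0.23],[0.27,0.23,0,0.27],[0.325,0.276,0,0.3],[0.37,0.286,0,0.34],[0.41,0.294,0,0.34]], "jaw": -1}}

```text
time: 22.8
position: [439.6, -12.2, 223.5]
tool_rot: [-0.0, 0.706, 0.708, 0.0]
wrist_force: [-0.1, 0.4, -0.9]
opening: 0.9
grasp_force: 0.0
```

Run:
```python
from h import *
go(400,267,100,90)
```

```text
at [439.6 -12.2 223.5] psi 90.2 -> [ 0.2793 -0.0386  0.1236] roll 0.003 q [ 0.41  0.19 -0.57  1.97  0.12  1.02 -0.22] t 22.8
```

{"name": "servo_tool", "arguments": {"series": [[0.05,-0.007,0,0],[0.1,-0.014,0,0],[0.15,-0.021,0,0],[0.2,-0.028,0,0],[0.25,-0.034,0,0],[0.279,-0.038,0,0],[0.279,-0.038,0.05,0],[0.279,-0.038,0.1,0],[0.279,-0.038,0.123,0],[0.279,-0.038,0.123,0]]}}

```text
time: 24.05
position: [400.6, 263.2, 99.1]
tool_rot: [-0.001, 0.707, 0.708, -0.002]
wrist_force: [0.8, 0.2, -0.9]
opening: 0.6
grasp_force: 0.0
```

{"name": "servo_tool", "arguments": {"series": [[0,0,0.02,0],[0,0,0.04,0],[0,0,0.05,0],[0,0,0.058,0],[0,0,0.065,0],[0,0,0.07,0],[0,0,0.073,0],[0,0,0.074,0],[0,0,0.074,0]]}}

```text
time: 25.18
position: [400.9, 264.8, 27.7]
tool_rot: [-0.0, 0.707, 0.708, 0.0]
wrist_force: [-5.7, -0.6, 12.4]
opening: -0.0
grasp_force: 6.3
```

{"name": "servo_tool", "arguments": {"series": [[0,0,0.002,0],[0,0,0.004,0],[0,0,0.004,0]]}}

```text
time: 25.55
position: [401.0, 265.0, 26.3]
tool_rot: [0.001, 0.706, 0.708, 0.001]
wrist_force: [-17.5, -8.8, 60.1]
opening: 0.6
grasp_force: 29.9
```

The force jumped to 60 N with no further travel, so the paddle is on its stop. Next I lift off.

{"name": "servo_tool", "arguments": {"series": [[0,0,-0.004,0],[0,0,-0.02,0],[0,0,-0.06,0],[0,0,-0.11,0],[0,0,-0.17,0],[0,0,-0.2,0],[0,0,-0.2,0],[0,0,-0.2,0],[0,0,-0.2,0]]}}

```text
time: 26.68
position: [401.4, 263.5, 221.6]
tool_rot: [-0.0, 0.707, 0.707, -0.001]
wrist_force: [-0.5, 0.3, 0.1]
opening: 0.2
grasp_force: 0.0
```

Run:
```python
from rig import robot
import cv2
c=robot.capture("scene")
cv2.imwrite("pics/s4.png",cv2.convertScaleAbs(cv2.resize(c["frame"][90:300,130:410],None,fx=2.8,fy=2.8,interpolation=2),alpha=1.5))
```

```text
(no output)
```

View pics/s4.png

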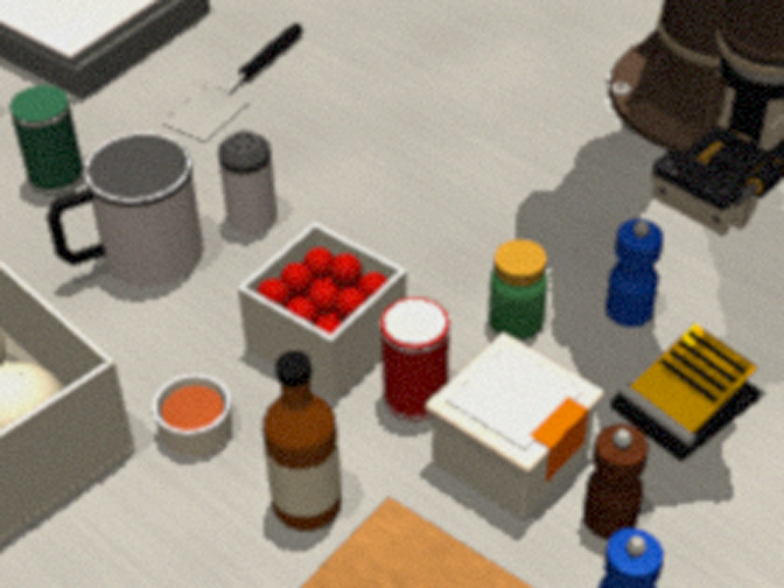

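The scene view shows everything upright: the can between the tubs at (415,355), the mill at the sticker side at (615,480), and the shaker opposite the handle at (248,180). The paddle is back up at (690,385), so I'm handing in.

```bash
python3 -c "
from rig import robot
print(robot.finish_job())"
```

```text
the job is handed in; nothing more can be done
None
```

The can, mill and shaker stand upright in their places by my camera measurements, the call paddle was pressed to its stop and sprang back up, and the job is handed in at about 27 s of the 72 s allowed; the hand-in returned no verdict.

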